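Fetch the reagent jar from behind the bottles and put it on the balance

TASK

The jar with the black cap and red labels has to be weighed, but it is shut in by three bottles in the blue-grey tray. Set all three bottles aside, upright, in the white tray; then stand the jar in the middle of the balance pan; then put every bottle back in the blue-grey tray just where it stood. Carry everything upright, set it down without dropping it, and leave the other things on the bench where they are.

Things in the scene. Friction and masses are not known exactly. Their poses are not given: they have to be found in the camera images.
- blue_bottle_center (a point): laboratory bottle of amber glass with a blue screw cap and a white paper label with a blue stripe; 143 mm tall, body 70 mm in diameter up to 86 mm above its foot, then a shoulder drawn in to the cap, which is 53 mm in diameter, ribbed, and reaches from 116 to 143 mm above the foot; about 0.3 kg. Point: on its axis, half-way up (71.5 mm above its foot).
- yellow_bottle_center (a point): laboratory bottle of amber glass with a yellow screw cap and a white paper label with a yellow stripe; 143 mm tall, body 70 mm in diameter up to 86 mm above its foot, then a shoulder drawn in to the cap, which is 53 mm in diameter, ribbed, and reaches from 116 to 143 mm above the foot; about 0.3 kg. Point: on its axis, half-way up (71.5 mm above its foot).
- green_bottle_center (a point): laboratory bottle of amber glass with a green screw cap and a white paper label with a green stripe; 143 mm tall, body 70 mm in diameter up to 86 mm above its foot, then a shoulder drawn in to the cap, which is 53 mm in diameter, ribbed, and reaches from 116 to 143 mm above the foot; about 0.3 kg. Point: on its axis, half-way up (71.5 mm above its foot).
- jar_center (a point): the wanted reagent jar: white plastic, square, 54 x 54 mm with rounded corners, 58 mm high to the shoulder, black ribbed screw cap 46 mm in diameter from 64 to 90 mm above its foot, red labels on its four sides; 90 mm tall over all, about 0.2 kg. Point: its centre, half-way up (45 mm above its foot); x and y axes square to its sides
- reagent_tray: blue-grey plastic spill tray, fixed on the bench, 180 mm along its x axis, 250 mm along its y axis, rim 25 mm high, walls and floor 4 mm thick. Origin: centre of its underside (on the bench), so things in it stand 4 mm above the origin. The jar stands at the far (+x) side, in the middle; the three bottles stand close round it, one before it (-x) and one on each side (+y, -y), 5 to 20 mm from the jar and from one another at the body; which bottle is where changes
- side_tray: empty white plastic tray, fixed on the bench on one side of the reagent tray (left or right changes), 290 mm along its x axis, 140 mm along its y axis, rim 22 mm high, walls and floor 4 mm thick. Origin: centre of its underside (on the bench), so things in it stand 4 mm above the origin. The three bottles fit in it in a row along x
- balance_pan (a point): round steel pan, 136 mm in diameter, of the light-grey laboratory balance (250 mm along x, 190 mm along y, fixed, on the other side of the reagent tray). Point: centre of the pan's upper face, 76 mm above the bench; the rest of the balance is lower than the pan. The pan does not give way
- grey_jar_center (a point): bystander: a like jar of the same shape and size with a grey cap and blue labels, standing on the bench beyond the reagent tray. Point: its centre, 45 mm above the bench
- beaker_center (a point): bystander: empty clear beaker, 70 mm in diameter at the rim, 90 mm tall, standing on the bench beyond the reagent tray. Point: on its axis, 45 mm above the bench
- meter_center (a point): bystander: cream hand-held moisture meter lying on the bench between the robot and the reagent tray, 55 mm along its x axis, 152 mm along y, 34 mm high. Point: half-way up, 17 mm above the bench

How it is judged:
By the outcome, as a careful person would: the job done as asked, in the order asked, and still so for the second after the job is handed in, with the robot touching nothing.
It also fails if it takes over 134 s, if anything falls off the work surface, if the arm or the gripper's body presses on something with over 40 N, if the wrist force passes 120 N, or if a joint passes its speed limit or range.

ROBOT

A 6-joint arm with a two-finger parallel gripper is mounted at the origin on the work surface. World frame = base frame: x ahead of the robot, y to its left, z up, the work surface at z = 0. Lengths are in m, angles in rad, forces in N, time in s.
With the tool pointing down it reaches from about 0.3 to 0.85 m from the base axis. Payload 4.2 kg.
Tool frame: the origin (TCP) lies midway between the tips of the shut fingers; the grasp point (between the pads) lies 19 mm behind it (pinch_z is the z of the grasp point in the tool frame, in m); z points along the fingers, y is the line along which they close (so a half turn about z gives the same grasp; the last joint's range is limited). The gripper opens to 91 mm and grips with 3 to 60 N. Pads are 32 mm wide; open, the fingers measure 118 mm over their backs; the gripper's body (76 mm by 178 mm) begins 60 mm behind the grasp point.
Start: joints at [1.305, 0.32, 1.565, -0, 1.257, -0.02], TCP at [0.14, 0.558, 0.214] pointing down, gripper open.
Joint ranges: [-3.11, 3.11], [-0.84, 2.01], [0.21, 2.61], [-1.34, 4.49], [0.05, 2.63], [-2.56, 2.56]. Speed limits (rad/s): [2.57, 2.57, 3.14, 3.14, 3.14, 3.14].

INTERFACE

Orientations are given as a unit quaternion [w, x, y, z].
In Python, from station import get_state, camera, calibration, hand_in, pinch_z gives the robot as it stands.
- The arm moves only by the shell command python3 -m creep 'ROWS' [OPENING]. ROWS is JSON, a list of rows, each a list of 2 entries, a list of its own where there are three numbers: the shift along the tool's x, y, z in cm, then the turn about the tool's z in rad. In form: [[[dx, dy, dz], turn], ...]. A call has 1 to 10 rows; each row shifts and turns the commanded pose from where the row before left it, along the tool's axes as they then stand; what a row does not reach is not made up. A row lasts 1/8 s, in which the tool goes at most 62.5 mm and 10.7 degrees, less where a joint would pass 70% of its speed; a pose out of reach is approached as far as the arm can. A call with a gripper value outside its range is refused whole. OPENING is the finger opening in cm, from 0 to 9.12, set as the call begins (- or left out, the last holds). The fingers move at their own pace and stop on an object; the grip force is fixed at half the most. Time passes only in rows, so rows that do not move let the fingers close. It gives the time, the measured TCP pose, the force, the opening and the grip force at its end, in the units of the state.
- get_state(): the state, without advancing time (a new reading comes with each control period).
- camera(name): name is "scene" or "top"; returns the picture (420x560x3 uint8, blue, green, red); there is no depth.
- calibration(name): a dict with "vfov" (degrees; the focal length in pixels is half the picture's height over the tangent of half this angle, whatever the lens; pixels are square), "cx", "cy" (the principal point, pixels), "T" (4x4, takes a point from camera to world coordinates). Camera axes: x right, y down, z forward; pixel columns grow to the right and rows downward; lengths in m; the calibration is good to about 2 mm. A picture is of the moment at which its call begins. calibration takes no time and is no camera call.
- hand_in(): hands the job in; it is judged then, once.
The state is a dict: "time": time; "joint_positions": joint angles; "joint_vel": joint speeds; "joint_torque": joint torques, N m; "ee_pos": TCP position; "orientation": TCP orientation; "contact_force": force on the tool from outside, world axes, zero at the start; "wrist_torque": the same for the moment, N m; "width": finger opening in m; "finger_force": force on a finger pad.
Only numpy, scipy, OpenCV 4.12 (cv2) and the standard library are available. Lean on these libraries where they do the work, as an engineer would, in place of code of your own. Each camera call takes 0.05 s, during which the arm holds its last target. There are 200 camera calls.

## Working session

There is one attempt and no reset: what is moved stays moved. The work goes in short steps, Python scripts to look and compute and a shell command to move; the robot and the scene stay as the last step left them, time stands still between calls to the robot, and variables do not carry over. Pictures are saved under pics/ and viewed, at most 14 in all, crops included, and the job is handed in when it is done.

```bash
ls; mkdir -p pics; python3 - <<'E'
from station import *
import cv2,numpy as np
for n in("top","scene"):
    cv2.imwrite(f"pics/{n}0.png",camera(n)); c=calibration(n); print(n,c["vfov"],c["cx"],c["cy"],np.round(c["T"],4).tolist(), [k for k in c])
s=get_state();print(s["ee_pos"],s["orientation"],s["width"],s["time"],pinch_z)
E
```

```text
pics
top 48.88589610309736 283.33736984487376 212.90140350766436 [[-0.0027, -0.9893, 0.1456, 0.4245], [-0.9998, -0.0, -0.0184, 0.0296], [0.0182, -0.1456, -0.9892, 1.2665], [0.0, 0.0, 0.0, 1.0]] ['vfov', 'cx', 'cy', 'T']
scene 53.667077879565554 285.1155547349845 215.04051187606615 [[0.755, 0.4874, -0.4386, 1.0642], [0.6556, -0.573, 0.4919, -0.5141], [-0.0116, -0.6589, -0.7521, 0.9178], [0.0, 0.0, 0.0, 1.0]] ['vfov', 'cx', 'cy', 'T']
[0.13980701 0.55730159 0.21322254] [-8.99826104e-05  1.22580057e-01  9.92458330e-01 -7.65008661e-04] 0.09112226314096973 0.1 -0.0188
```

View pics/top0.png

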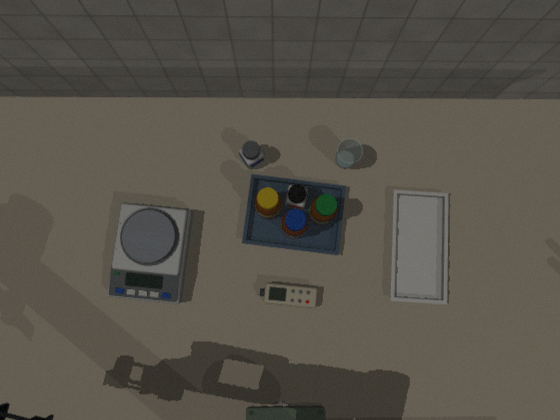

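View pics/scene0.png

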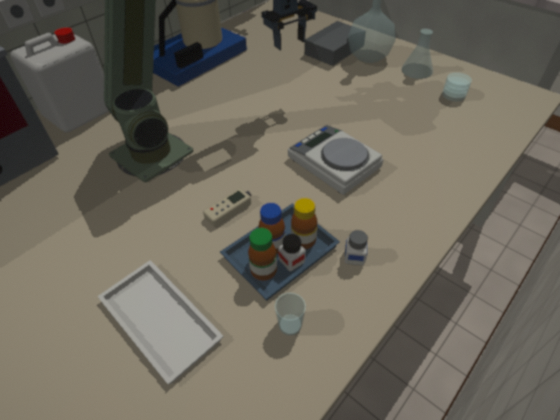

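The top view shows the tray centred near (296,215), with the yellow cap at (267,198), blue at (295,219), green at (326,204) and the black cap at (297,194). The pan is at (148,236) and the white tray at (420,247).

```bash
cat > h.py <<'E'
from station import *
import cv2,numpy as np
def px(n,P):
    c=calibration(n);T=np.array(c["T"]);f=210/np.tan(np.radians(c["vfov"]/2))
    p=np.linalg.inv(T)@np.append(P,1);return np.array([c["cx"]+f*p[0]/p[2],c["cy"]+f*p[1]/p[2]])
def at(n,u,v,z):
    c=calibration(n);T=np.array(c["T"]);f=210/np.tan(np.radians(c["vfov"]/2))
    d=T[:3,:3]@[(u-c["cx"])/f,(v-c["cy"])/f,1];return T[:3,3]+d*(z-T[2,3])/d[2]
def crop(n,img,u,v,w,h,k,name):
    cv2.imwrite("pics/"+name,cv2.resize(img[v:v+h,u:u+w],None,fx=k,fy=k,interpolation=cv2.INTER_CUBIC))
E
python3 - <<'E'
from h import *
t=cv2.imread("pics/top0.png");s=cv2.imread("pics/scene0.png")
crop("top",np.clip(t*1.6,0,255).astype('uint8'),235,165,120,95,6,"ctop.png");crop("s",np.clip(s*1.4,0,255).astype('uint8'),215,190,130,100,6,"cscene.png")
f=lambda *a:np.round(at("top",*a)[:2],4)
print("pan",f(148,236,.076),"side",[f(*q,.022) for q in((393,191),(448,192),(447,302),(391,300))])
print("tray",[f(*q,.025) for q in((250,177),(346,185),(340,254),(244,244))])
for n,q in dict(y=(267,198),b=(295,219),g=(326,204)).items():print(n,f(*q,.143))
print("j",f(297,194,.09),"meter",f(291,295,.034),"gj",f(251,150,.09),"bk",f(349,152,.09))
E
```

```text
pan [0.5396 0.3557] side [array([ 0.6686, -0.2958]), array([ 0.6659, -0.4482]), array([ 0.3676, -0.4291]), array([ 0.3734, -0.2795])]
tray [array([0.7068, 0.0977]), array([ 0.6847, -0.1659]), array([ 0.4955, -0.1455]), array([0.5228, 0.1124])]
y [0.627  0.0489]
b [ 0.5747 -0.0199]
g [ 0.612  -0.0968]
j [ 0.6471 -0.0279] meter [ 0.3877 -0.0129] gj [0.7644 0.0921] bk [ 0.7596 -0.1656]
```

View pics/ctop.png

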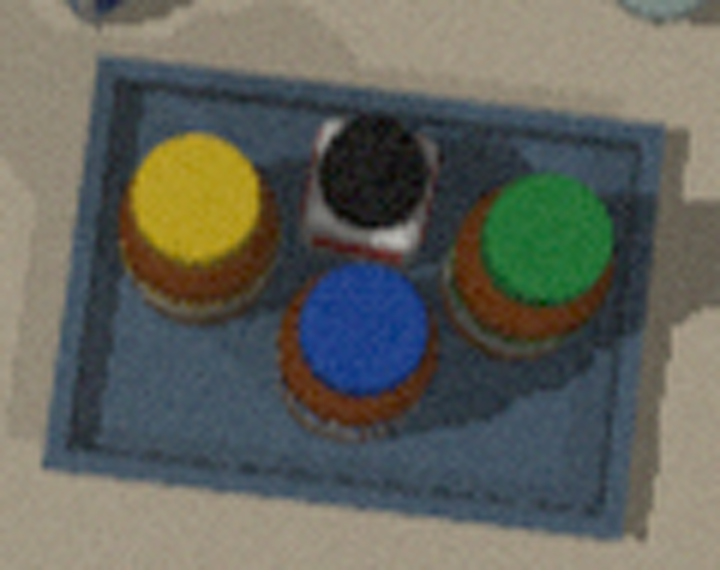

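View pics/cscene.png

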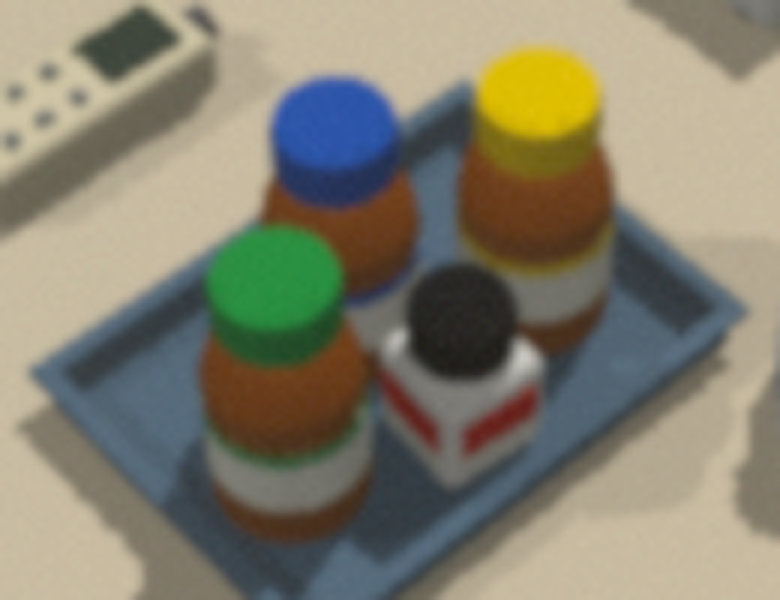

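The enlarged crops give the cap-top centres. In top they are yellow (197,198), black (374,170), green (548,238) and blue (364,328). In scene they are yellow (538,94), blue (338,127), green (276,274) and black (463,308). I'll cross-check the two cameras and turn the tool so that tool y = world x and tool x = world y.

```bash
python3 - <<'E'
from h import *
for n,q,r,z in(("y",(197,198),(538,94),.147),("b",(364,328),(338,127),.147),("g",(548,238),(276,274),.147),("j",(374,170),(463,308),.094)):
    k=lambda q,o:(np.array(q)+.5)/6-.5+o
    print(n,np.round(at("top",*k(q,(235,165)),z),4),np.round(at("scene",*k(r,(215,190)),z),4))
E
python3 -m creep '[[[0,0,-2],0.166],[[0,0,-2],0.166],[[0,0,-1],0.166],[[0,0,0],0.166],[[0,0,0],0.166],[[0,0,0],0.166],[[0,0,0],0.166],[[0,0,0],0.163],[[0,0,0],0],[[0,0,0],0]]' 7
```

```text
y [0.6273 0.0478 0.147 ] [0.63  0.046 0.147]
b [ 0.5735 -0.0204  0.147 ] [ 0.5785 -0.0222  0.147 ]
g [ 0.6107 -0.0961  0.147 ] [ 0.6122 -0.0957  0.147 ]
j [ 0.6492 -0.0275  0.094 ] [ 0.6529 -0.0295  0.094 ]
time: 1.35
ee_pos: [0.1399, 0.5576, 0.2637]
orientation: [0.0, 0.706, 0.708, -0.0]
contact_force: [0.1, -0.8, -0.7]
width: 0.0699
finger_force: 0.0
```

```bash
python3 -m creep '[[[-3.27,2.36,0],0],[[-3.27,2.36,0],0],[[-3.27,2.36,0],0],[[-3.27,2.36,0],0],[[-3.27,2.36,0],0],[[-3.27,2.36,0],0],[[-3.27,2.36,0],0],[[-3.27,2.36,0],0],[[-3.27,2.36,0],0],[[-3.27,2.36,0],0]]'; python3 -m creep '[[[-3.27,2.36,0],0],[[-3.27,2.36,0],0],[[-3.27,2.36,0],0],[[-3.27,2.36,0],0],[[-3.27,2.36,0],0],[[-3.27,2.36,0],0],[[-3.27,2.36,0],0],[[-3.27,2.36,0],0],[[-3.27,2.36,0],0],[[-3.27,2.36,0],0]]'; python3 -m creep '[[[0,0,0],0],[[0,0,0],0]]'
```

```text
time: 2.6
ee_pos: [0.3765, 0.2296, 0.2641]
orientation: [0.0, 0.706, 0.708, 0.0]
contact_force: [0.6, -0.5, -0.5]
width: 0.0699
finger_force: 0.0
time: 3.85
ee_pos: [0.6126, -0.0974, 0.2638]
orientation: [-0.0, 0.706, 0.708, 0.0]
contact_force: [0.1, -0.1, 1.0]
width: 0.07
finger_force: 0.0
time: 4.1
ee_pos: [0.6114, -0.0958, 0.2636]
orientation: [-0.001, 0.707, 0.707, -0.0]
contact_force: [1.1, 0.4, 0.2]
width: 0.0701
finger_force: 0.0
```

```bash
python3 -m creep '[[[0,0,2],0],[[0,0,3],0],[[0,0,3],0],[[0,0,2.4],0],[[0,0,0],0]]'; python3 - <<'E'
from h import *
s=camera("scene");crop("s",np.clip(s*1.4,0,255).astype('uint8'),195,150,150,112,5,"g1.png")
E
```

```text
time: 4.72
ee_pos: [0.6101, -0.0948, 0.1585]
orientation: [-0.002, 0.706, 0.708, -0.001]
contact_force: [-0.4, -0.3, 0.2]
width: 0.0699
finger_force: 0.0
```

View pics/g1.png

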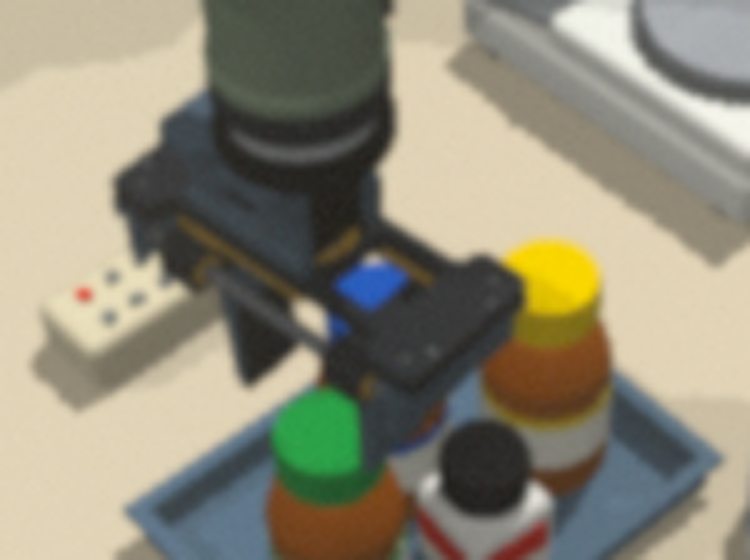

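The fingers straddle the green cap, which is seen at (318,430) in the crop. I'll go down and grip.

```bash
python3 -m creep '[[[0,0,1],0],[[0,0,1.5],0],[[0,0,1.2],0],[[0,0,0.5],0],[[0,0,0],0],[[0,0,0],0]]'; python3 -m creep '[[[0,0,0],0],[[0,0,0],0],[[0,0,0],0],[[0,0,0],0],[[0,0,0],0],[[0,0,0],0]]' 0
```

```text
time: 5.52
ee_pos: [0.6123, -0.0963, 0.1183]
orientation: [0.0, 0.707, 0.707, 0.0]
contact_force: [-0.9, -0.3, -0.7]
width: 0.0703
finger_force: 0.0
time: 6.28
ee_pos: [0.6123, -0.0963, 0.1183]
orientation: [0.0, 0.707, 0.707, 0.0]
contact_force: [1.0, -0.6, 1.7]
width: 0.0524
finger_force: 30.0
```

```bash
python3 -m creep '[[[0,0,-0.5],0],[[0,0,-1],0],[[0,0,-2],0],[[0,0,-1.5],0],[[0,0,-1],0],[[0,0,0],0]]'; python3 -m creep '[[[-1.2,0,0],0],[[-3,0,0],0],[[-4,0,0],0],[[-4,-0.3,0],0],[[-4,0,0],0],[[-4,0,0],0],[[-3,0,0],0],[[-2.5,0,0],0],[[-1.5,0,0],0],[[0,0,0],0]]';  python3 -m creep '[[[0,0,1],0],[[0,0,1.5],0],[[0,0,1.5],0],[[0,0,1],0],[[0,0,0.5],0],[[0,0,0],0],[[0,0,0],0]]'
```

```text
time: 7.02
ee_pos: [0.6123, -0.0963, 0.1787]
orientation: [0.001, 0.707, 0.707, 0.0]
contact_force: [0.3, 0.2, -4.8]
width: 0.0525
finger_force: 30.0
time: 8.28
ee_pos: [0.6087, -0.3689, 0.1774]
orientation: [-0.0, 0.707, 0.707, 0.0]
contact_force: [0.0, 0.5, -4.4]
width: 0.0527
finger_force: 30.0
time: 9.15
ee_pos: [0.6093, -0.3685, 0.1235]
orientation: [0.001, 0.707, 0.707, 0.0]
contact_force: [-0.0, 0.2, -3.4]
width: 0.0524
finger_force: 30.0
```

```bash
python3 -m creep '[[[0,0,0.15],0],[[0,0,0.15],0],[[0,0,0.1],0],[[0,0,0.1],0],[[0,0,0],0],[[0,0,0],0]]'; python3 - <<'E'
from h import *
s=camera("scene");crop("s",np.clip(s*1.4,0,255).astype('uint8'),85,200,190,142,4,"g2.png")
E
```

```text
time: 9.9
ee_pos: [0.6089, -0.3683, 0.1183]
orientation: [0.0, 0.707, 0.707, 0.0]
contact_force: [-0.2, -0.2, -0.8]
width: 0.0524
finger_force: 30.0
```

View pics/g2.png

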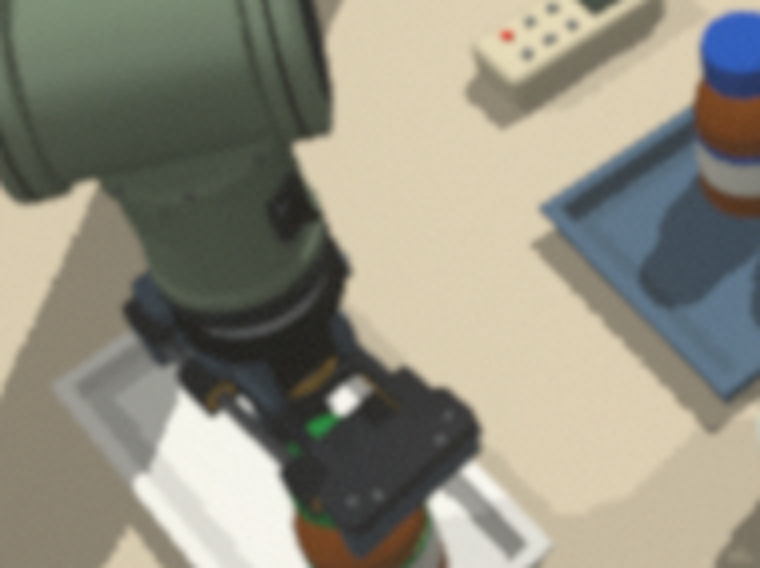

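The force fell to about zero, so the green bottle stands in the white tray, with its body seen at (365,535). I'll release it and go to blue.

```bash
python3 -m creep '[[[0,0,0],0],[[0,0,0],0],[[0,0,0],0],[[0,0,-0.5],0],[[0,0,-1.5],0],[[0,0,-2],0],[[0,0,-2],0],[[0,0,-2],0],[[0,0,-1],0],[[0,0,0],0]]' 7; python3 -m creep '[[[2.67,-0.25,0],0],[[4,-0.5,0],0],[[4,-0.5,0],0],[[4,-0.5,0],0],[[4,-0.5,0],0],[[4,-0.5,0],0],[[4,-0.5,0],0],[[4,0,0],0],[[4,0,0],0],[[0,0,0],0]]'; python3 -m creep '[[[0,0,1.5],0],[[0,0,2],0],[[0,0,2],0],[[0,0,2],0],[[0,0,1],0],[[0,0,0.5],0],[[0,0,0],0],[[0,0,0],0]]'
```

```text
time: 11.2
ee_pos: [0.6093, -0.3685, 0.2092]
orientation: [0.001, 0.707, 0.707, 0.0]
contact_force: [0.3, -1.0, -0.4]
width: 0.0698
finger_force: 0.0
time: 12.45
ee_pos: [0.5758, -0.0192, 0.2072]
orientation: [-0.001, 0.706, 0.708, -0.0]
contact_force: [0.3, 0.0, 0.2]
width: 0.0701
finger_force: 0.0
time: 13.45
ee_pos: [0.5769, -0.0217, 0.1186]
orientation: [0.001, 0.707, 0.707, 0.001]
contact_force: [0.4, 0.1, 0.1]
width: 0.07
finger_force: 0.0
```

```bash
python3 -m creep '[[[0,0,0],0],[[0,0,0],0],[[0,0,0],0],[[0,0,0],0],[[0,0,0],0],[[0,0,0],0]]' 0
```

```text
time: 14.2
ee_pos: [0.5764, -0.0215, 0.1182]
orientation: [0.0, 0.707, 0.707, 0.0]
contact_force: [-1.2, 0.0, 5.3]
width: 0.0524
finger_force: 30.0
```

```bash
python3 -m creep '[[[0,0,-0.5],0],[[0,0,-1],0],[[0,0,-2],0],[[0,0,-1.5],0],[[0,0,-1],0],[[0,0,0],0]]'; python3 -m creep '[[[-2,-0.75,0],0],[[-4,-1,0],0],[[-5,-1,0],0],[[-5,-1,0],0],[[-5,-1,0],0],[[-5,-1,0],0],[[-4,0,0],0],[[-3,0,0],0],[[-1.15,0,0],0],[[0,0,0],0]]';  python3 -m creep '[[[0,0,1],0],[[0,0,1.5],0],[[0,0,1.5],0],[[0,0,1],0],[[0,0,0.5],0],[[0,0,0.2],0],[[0,0,0.2],0],[[0,0,0.1],0],[[0,0,0],0],[[0,0,0],0]]'
```

```text
time: 14.95
ee_pos: [0.5769, -0.0216, 0.1787]
orientation: [0.001, 0.707, 0.707, 0.001]
contact_force: [0.2, -0.3, -2.7]
width: 0.0524
finger_force: 30.0
time: 16.2
ee_pos: [0.5181, -0.3632, 0.1772]
orientation: [-0.001, 0.708, 0.707, 0.0]
contact_force: [0.5, 0.0, -2.9]
width: 0.0528
finger_force: 30.0
time: 17.45
ee_pos: [0.5191, -0.3632, 0.1183]
orientation: [0.0, 0.707, 0.707, 0.0]
contact_force: [-1.6, 0.0, -0.5]
width: 0.0526
finger_force: 30.0
```

```bash
python3 -m creep '[[[0,0,0],0],[[0,0,0],0],[[0,0,0],0],[[0,0,-0.5],0],[[0,0,-1.5],0],[[0,0,-2],0],[[0,0,-2],0],[[0,0,-2],0],[[0,0,-1],0],[[0,0,0],0]]' 7; python3 -m creep '[[[3,0.45,0],0],[[5,1.5,0],0],[[5,1.5,0],0],[[5,1.5,0],0],[[5,1.5,0],0],[[5,1.5,0],0],[[5,1.5,0],0],[[5,1.5,0],0],[[3,0,0],0],[[0,0,0],0]]'; python3 -m creep '[[[0,0,1.5],0],[[0,0,2],0],[[0,0,2],0],[[0,0,2],0],[[0,0,1],0],[[0,0,0.5],0],[[0,0,0],0],[[0,0,0],0]]'
```

```text
time: 18.7
ee_pos: [0.5193, -0.3633, 0.2091]
orientation: [0.001, 0.707, 0.707, 0.0]
contact_force: [-0.6, 0.5, -0.8]
width: 0.0701
finger_force: 0.0
time: 19.95
ee_pos: [0.6279, 0.049, 0.2068]
orientation: [-0.001, 0.706, 0.708, -0.001]
contact_force: [0.3, -0.5, 0.3]
width: 0.0704
finger_force: 0.0
time: 20.95
ee_pos: [0.6289, 0.0468, 0.1187]
orientation: [0.0, 0.707, 0.707, 0.001]
contact_force: [0.5, -0.0, 0.5]
width: 0.0701
finger_force: 0.0
```

```bash
python3 -m creep '[[[0,0,0],0],[[0,0,0],0],[[0,0,0],0],[[0,0,0],0],[[0,0,0],0],[[0,0,0],0]]' 0;  python3 -m creep '[[[0,0,-0.5],0],[[0,0,-1],0],[[0,0,-2],0],[[0,0,-1.5],0],[[0,0,-1],0],[[0,0,0],0]]'
```

```text
time: 21.7
ee_pos: [0.6288, 0.047, 0.1183]
orientation: [0.0, 0.707, 0.707, 0.0]
contact_force: [1.2, -0.2, 3.2]
width: 0.0524
finger_force: 30.0
time: 22.45
ee_pos: [0.6288, 0.047, 0.1787]
orientation: [0.001, 0.707, 0.707, 0.001]
contact_force: [0.0, -0.8, -4.2]
width: 0.0522
finger_force: 30.0
```

```bash
python3 -m creep '[[[0,-2,0],0],[[0,-4,0],0],[[0,-4,0],0],[[-3,-3,0],0],[[-4,-3,0],0],[[-5,-2,0],0],[[-5,-1.95,0],0],[[-5,0,0],0],[[-5,0,0],0],[[-4,0,0],0]]';python3 -m creep '[[[-4,0,0],0],[[-3,0,0],0],[[-2,0,0],0],[[-0.5,0,0],0],[[0,0,0],0],[[0,0,0],0]]';  python3 -m creep '[[[0,0,1],0],[[0,0,1.5],0],[[0,0,1.5],0],[[0,0,1],0],[[0,0,0.5],0],[[0,0,0.2],0],[[0,0,0.2],0],[[0,0,0.1],0],[[0,0,0],0],[[0,0,0],0]]'
```

```text
time: 23.7
ee_pos: [0.4283, -0.2648, 0.1775]
orientation: [-0.0, 0.707, 0.707, -0.0]
contact_force: [-0.2, 0.4, -4.6]
width: 0.0524
finger_force: 30.0
time: 24.45
ee_pos: [0.4289, -0.3569, 0.1779]
orientation: [-0.0, 0.707, 0.707, 0.0]
contact_force: [0.5, 0.4, -4.9]
width: 0.052
finger_force: 30.0
time: 25.7
ee_pos: [0.4291, -0.3582, 0.1185]
orientation: [0.0, 0.707, 0.707, 0.0]
contact_force: [-0.8, 1.3, 0.6]
width: 0.0529
finger_force: 30.0
```

```bash
python3 -m creep '[[[0,0,0],0],[[0,0,0],0],[[0,0,0],0],[[0,0,-0.5],0],[[0,0,-1.5],0],[[0,0,-2],0],[[0,0,-2],0],[[0,0,-2],0],[[0,0,-1],0],[[0,0,0],0]]' 7; python3 - <<'E'
from h import *
s=camera("scene");cv2.imwrite("pics/s3.png",np.clip(s*1.3,0,255).astype('uint8'))
E
python3 -m creep '[[[1.95,1.2,0],0],[[4,3,0],0],[[4,3,0],0],[[4,3,0],0],[[4,3,0],0],[[4,3,0],0],[[4,3,0],0],[[4,3,0],0],[[3,0,0],0],[[0,0,0],0]]'; python3 -m creep '[[[0,0,1.5],0],[[0,0,2],0],[[0,0,2],0],[[0,0,2],0],[[0,0,1],0],[[0,0,0.5],0],[[0,0,0],0]]';python3 - <<'E'
from h import *
s=camera("scene");crop("s",np.clip(s*1.4,0,255).astype('uint8'),215,170,130,100,6,"j1.png")
E
```

```text
time: 26.95
ee_pos: [0.4293, -0.3584, 0.209]
orientation: [0.001, 0.707, 0.707, 0.0]
contact_force: [-0.3, 0.2, -0.4]
width: 0.0702
finger_force: 0.0
time: 28.25
ee_pos: [0.6506, -0.0265, 0.2065]
orientation: [-0.001, 0.706, 0.708, -0.001]
contact_force: [0.2, -0.4, 0.1]
width: 0.0695
finger_force: 0.0
time: 29.12
ee_pos: [0.6509, -0.029, 0.1179]
orientation: [0.0, 0.707, 0.707, 0.0]
contact_force: [-0.2, 0.4, 0.4]
width: 0.0699
finger_force: 0.0
```

View pics/s3.png

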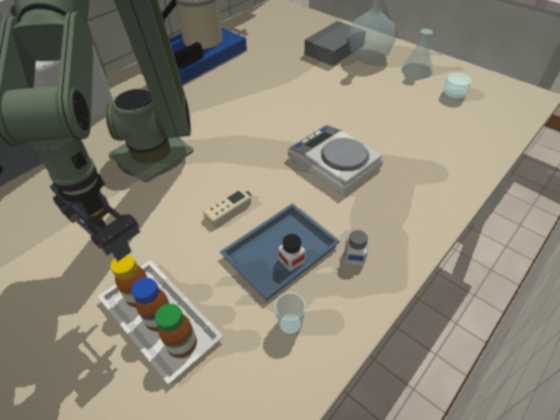

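View pics/j1.png

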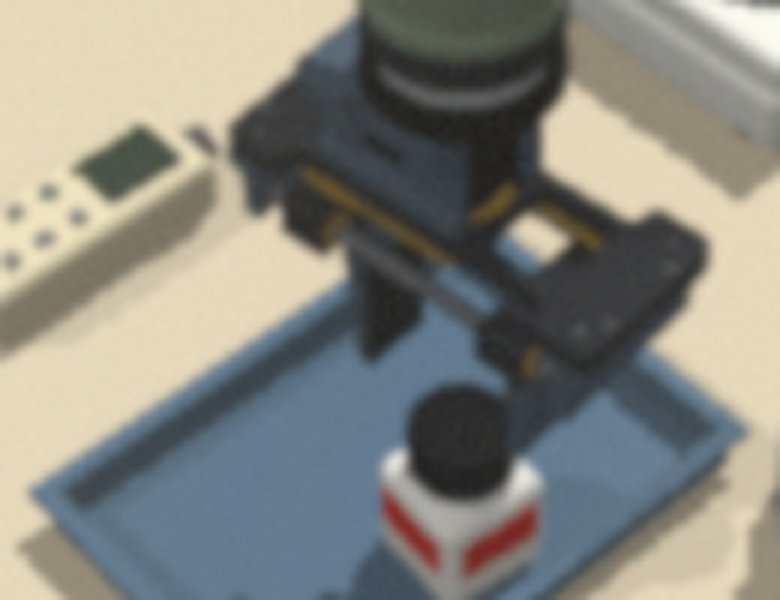

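The three bottles stand upright in the white tray, seen at (130,280), (150,305) and (177,332). The fingers are above the black cap, at (460,440) in the crop, so I'll go down and grip the cap.

```bash
python3 -m creep '[[[0,0,1],0],[[0,0,1.5],0],[[0,0,1.3],0],[[0,0,0.8],0],[[0,0,0.4],0],[[0,0,0],0],[[0,0,0],0]]';python3 -m creep '[[[0,0,0],0],[[0,0,0],0],[[0,0,0],0],[[0,0,0],0],[[0,0,0],0],[[0,0,0],0],[[0,0,0],0]]' 0; python3 -m creep '[[[0,0,-0.5],0],[[0,0,-1],0],[[0,0,-2],0],[[0,0,-3],0],[[0,0,-3],0],[[0,0,-3],0],[[0,0,-1.5],0],[[0,0,0],0],[[0,0,0],0]]'; python3 - <<'E'
from h import *
t=cv2.imread("pics/top0.png");crop("t",np.clip(t*1.5,0,255).astype('uint8'),100,195,100,80,7,"pan.png")
E
```

```text
time: 30.05
ee_pos: [0.6513, -0.0286, 0.0684]
orientation: [0.0, 0.707, 0.707, 0.0]
contact_force: [-0.7, 0.4, -0.1]
width: 0.0702
finger_force: 0.0
time: 30.92
ee_pos: [0.6511, -0.0286, 0.0682]
orientation: [0.0, 0.707, 0.707, 0.0]
contact_force: [-0.3, 0.5, 2.2]
width: 0.0455
finger_force: 30.0
time: 32.05
ee_pos: [0.6501, -0.0285, 0.2064]
orientation: [-0.001, 0.707, 0.707, -0.001]
contact_force: [0.4, 0.8, -3.2]
width: 0.0452
finger_force: 30.0
```

View pics/pan.png

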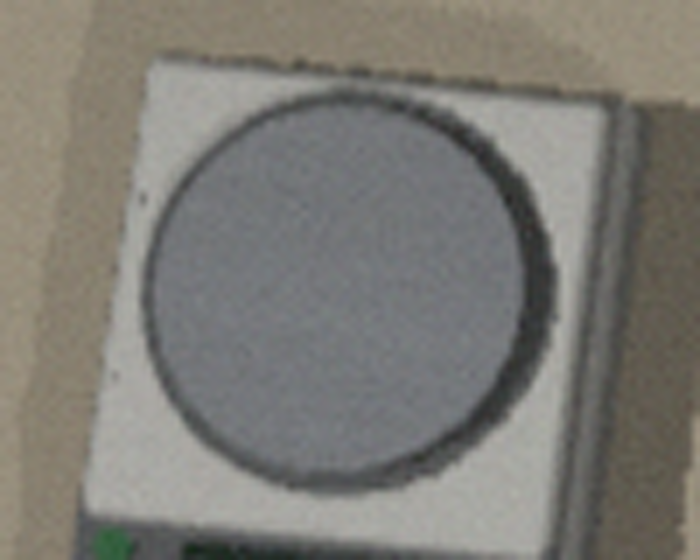

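In the crop the pan face is centred at (338,286), which is pixel (148,235.4), or world ≈ (0.5425, 0.355). The jar is held, so I'll carry it across.

```bash
python3 -m creep '[[[2,-0.5,0],0],[[4,-1.35,0],0],[[5,-1.5,0],0],[[5,-1.5,0],0],[[5,-1.5,0],0],[[5,-1.5,0],0],[[5,-1.5,0],0],[[4,-1.5,0],0],[[2.35,0,0],0],[[1,0,0],0]]';python3 -m creep '[[[0,0,0],0],[[0,0,1],0],[[0,0,2],0],[[0,0,1.5],0],[[0,0,1],0],[[0,0,0.6],0],[[0,0,0.2],0],[[0,0,0],0],[[0,0,0],0]]'; python3 - <<'E'
from h import *
s=camera("scene");crop("s",np.clip(s*1.4,0,255).astype('uint8'),275,90,130,100,6,"p1.png")
E
```

```text
time: 33.3
ee_pos: [0.542, 0.3563, 0.2073]
orientation: [0.0, 0.707, 0.708, -0.0]
contact_force: [-0.0, -1.5, -3.1]
width: 0.0458
finger_force: 30.0
time: 34.42
ee_pos: [0.5427, 0.3552, 0.1455]
orientation: [0.0, 0.707, 0.707, 0.001]
contact_force: [-0.7, -0.1, -3.4]
width: 0.0458
finger_force: 30.0
```

View pics/p1.png

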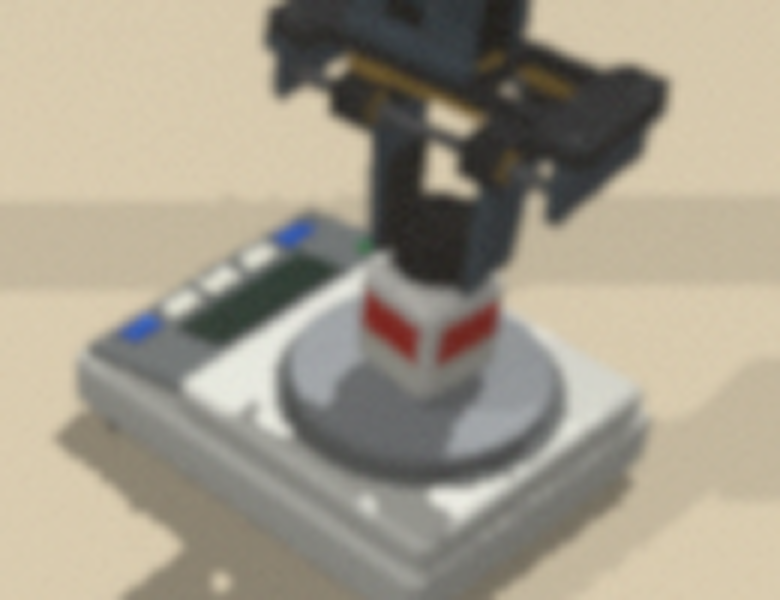

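The jar hovers about 5 mm above the middle of the pan. I'll lower it, seat it and release.

```bash
python3 -m creep '[[[0,0,0.2],0],[[0,0,0.2],0],[[0,0,0.1],0],[[0,0,0],0],[[0,0,0],0]]'
```

```text
time: 35.1
ee_pos: [0.5423, 0.3549, 0.1401]
orientation: [-0.0, 0.707, 0.707, -0.0]
contact_force: [-0.3, -0.8, -0.8]
width: 0.0456
finger_force: 30.0
```

```bash
python3 -m creep '[[[0,0,0],0],[[0,0,0],0],[[0,0,0],0],[[0,0,-0.5],0],[[0,0,-1.5],0],[[0,0,-2],0],[[0,0,-2],0],[[0,0,-2],0],[[0,0,0],0]]' 7; python3 -m creep '[[[-2,0,0],0],[[-4,-1.35,0],0],[[-5,-1,0],0],[[-5,-1,0],0],[[-5,-1,0],0],[[-5,-1,0],0],[[-5,-1,0],0],[[-5,-1,0],0],[[-5,-1,0],0],[[-5,-1,0],0]]'; python3 -m creep '[[[-5,-1,0],0],[[-5,-1,0],0],[[-5,0,0],0],[[-5,0,0],0],[[-3.3,0,0],0],[[-2,0,0],0],[[0,0,0],0],[[0,0,0],0]]'; python3 - <<'E'
from h import *
cv2.imwrite("pics/s4.png",np.clip(camera("scene")*1.3,0,255).astype('uint8'))
E
```

```text
time: 36.22
ee_pos: [0.5435, 0.3556, 0.2229]
orientation: [0.001, 0.707, 0.707, 0.003]
contact_force: [-0.0, -0.3, 0.2]
width: 0.0701
finger_force: 0.0
time: 37.48
ee_pos: [0.4468, -0.1072, 0.2191]
orientation: [-0.001, 0.707, 0.707, -0.001]
contact_force: [1.5, -0.2, 0.2]
width: 0.07
finger_force: 0.0
time: 38.48
ee_pos: [0.4286, -0.3569, 0.2197]
orientation: [-0.001, 0.707, 0.707, 0.0]
contact_force: [0.1, 0.6, -0.5]
width: 0.0699
finger_force: 0.0
```

View pics/s4.png

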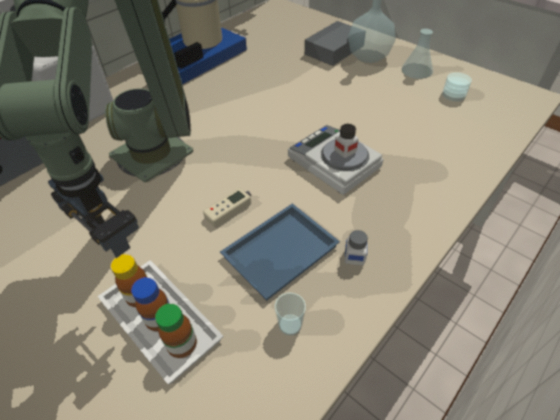

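The jar stands upright on the pan at (347,140) and the bottles are unchanged. Yellow goes back first.

```bash
python3 -m creep '[[[0,0,1.5],0],[[0,0,2],0],[[0,0,2],0],[[0,0,2],0],[[0,0,1.5],0],[[0,0,0.8],0],[[0,0,0.4],0],[[0,0,0],0],[[0,0,0],0]]'; python3 -m creep '[[[0,0,0],0],[[0,0,0],0],[[0,0,0],0],[[0,0,0],0],[[0,0,0],0],[[0,0,0],0]]' 0;  python3 -m creep '[[[0,0,-0.5],0],[[0,0,-1],0],[[0,0,-2],0],[[0,0,-1.5],0],[[0,0,-1],0],[[0,0,0],0]]'
```

```text
time: 39.65
ee_pos: [0.4293, -0.3584, 0.1185]
orientation: [0.001, 0.707, 0.707, 0.0]
contact_force: [0.3, 0.4, -0.7]
width: 0.0703
finger_force: 0.0
time: 40.4
ee_pos: [0.4291, -0.3582, 0.1181]
orientation: [0.0, 0.707, 0.707, 0.0]
contact_force: [0.6, -0.1, 3.3]
width: 0.0525
finger_force: 30.0
time: 41.15
ee_pos: [0.4292, -0.3583, 0.1787]
orientation: [0.001, 0.707, 0.707, 0.0]
contact_force: [0.6, 1.3, -4.4]
width: 0.0526
finger_force: 30.0
```

```bash
python3 -m creep '[[[2,0,0],0],[[4,0,0],0],[[5,0,0],0],[[5,1.95,0],0],[[5,2,0],0],[[5,2,0],0],[[5,2,0],0],[[5,3,0],0],[[4.5,3,0],0],[[0,3,0],0]]';python3 -m creep '[[[0,2,0],0],[[0,1,0],0],[[0,0,0],0],[[0,0,0],0]]';  python3 -m creep '[[[0,0,1],0],[[0,0,1.5],0],[[0,0,1.5],0],[[0,0,1],0],[[0,0,0.5],0],[[0,0,0.2],0],[[0,0,0.2],0],[[0,0,0.1],0],[[0,0,0],0],[[0,0,0],0]]'
```

```text
time: 42.4
ee_pos: [0.5976, 0.0517, 0.1771]
orientation: [-0.002, 0.705, 0.709, -0.0]
contact_force: [0.2, -1.3, -4.0]
width: 0.0526
finger_force: 30.0
time: 42.9
ee_pos: [0.6272, 0.0469, 0.1777]
orientation: [-0.001, 0.707, 0.707, -0.001]
contact_force: [0.3, 0.0, -3.9]
width: 0.0524
finger_force: 30.0
time: 44.15
ee_pos: [0.6289, 0.0473, 0.1193]
orientation: [0.0, 0.707, 0.707, 0.001]
contact_force: [-1.3, 2.1, 5.5]
width: 0.0523
finger_force: 30.0
```

```bash
python3 -m creep '[[[0,0,0],0],[[0,0,0],0],[[0,0,0],0],[[0,0,-0.5],0],[[0,0,-1.5],0],[[0,0,-2],0],[[0,0,-2],0],[[0,0,-2],0],[[0,0,-1],0],[[0,0,0],0]]' 7; python3 -m creep '[[[-3,-0.45,0],0],[[-5,-1.5,0],0],[[-5,-1.5,0],0],[[-5,-1.5,0],0],[[-5,-1.5,0],0],[[-5,-1.5,0],0],[[-5,-1.5,0],0],[[-5,-1.5,0],0],[[-3,0,0],0],[[0,0,0],0]]'; python3 -m creep '[[[0,0,1.5],0],[[0,0,2],0],[[0,0,2],0],[[0,0,2],0],[[0,0,1],0],[[0,0,0.5],0],[[0,0,0],0],[[0,0,0],0]]'
```

```text
time: 45.4
ee_pos: [0.6289, 0.047, 0.2091]
orientation: [0.001, 0.707, 0.707, 0.001]
contact_force: [-0.4, 0.1, -0.6]
width: 0.0704
finger_force: 0.0
time: 46.65
ee_pos: [0.5181, -0.3648, 0.2065]
orientation: [-0.001, 0.708, 0.706, -0.0]
contact_force: [-0.2, 0.4, 0.4]
width: 0.0703
finger_force: 0.0
time: 47.65
ee_pos: [0.5193, -0.3633, 0.1186]
orientation: [0.001, 0.707, 0.707, 0.0]
contact_force: [-0.1, 0.7, -0.4]
width: 0.0698
finger_force: 0.0
```

```bash
python3 -m creep '[[[0,0,0],0],[[0,0,0],0],[[0,0,0],0],[[0,0,0],0],[[0,0,0],0],[[0,0,0],0]]' 0;python3 -m creep '[[[0,0,-0.5],0],[[0,0,-1],0],[[0,0,-2],0],[[0,0,-1.5],0],[[0,0,-1],0],[[0,0,0],0]]'; python3 -m creep '[[[1.15,0,0],0],[[3,0,0],0],[[4,0,0],0],[[5,1,0],0],[[5,1,0],0],[[5,1,0],0],[[5,1,0],0],[[4,1,0],0],[[2,0.75,0],0],[[0,0,0],0]]';  python3 -m creep '[[[0,0,1],0],[[0,0,1.5],0],[[0,0,1.5],0],[[0,0,1],0],[[0,0,0.5],0],[[0,0,0.2],0],[[0,0,0.2],0],[[0,0,0.1],0],[[0,0,0],0],[[0,0,0],0]]'
```

```text
time: 48.4
ee_pos: [0.5189, -0.3632, 0.1182]
orientation: [0.0, 0.707, 0.707, -0.0]
contact_force: [-1.4, 0.2, 4.0]
width: 0.0523
finger_force: 30.0
time: 49.15
ee_pos: [0.5193, -0.3633, 0.1787]
orientation: [0.001, 0.707, 0.707, 0.0]
contact_force: [0.3, 0.4, -2.4]
width: 0.0528
finger_force: 30.0
time: 50.4
ee_pos: [0.5764, -0.0206, 0.1774]
orientation: [-0.0, 0.706, 0.708, -0.0]
contact_force: [0.8, -0.9, -2.7]
width: 0.0524
finger_force: 30.0
time: 51.65
ee_pos: [0.5766, -0.0216, 0.1182]
orientation: [0.0, 0.707, 0.707, 0.0]
contact_force: [-0.5, -0.6, -2.0]
width: 0.0528
finger_force: 30.0
```

```bash
python3 -m creep '[[[0,0,0.1],0],[[0,0,0],0],[[0,0,0],0]]'; python3 -m creep '[[[0,0,0],0],[[0,0,0],0],[[0,0,0],0],[[0,0,-0.6],0],[[0,0,-1.5],0],[[0,0,-2],0],[[0,0,-2],0],[[0,0,-2],0],[[0,0,-1],0],[[0,0,0],0]]' 7;  python3 -m creep '[[[-2.67,0.25,0],0],[[-4,0.5,0],0],[[-4,0.5,0],0],[[-4,0.5,0],0],[[-4,0.5,0],0],[[-4,0.5,0],0],[[-4,0.5,0],0],[[-4,0,0],0],[[-4,0,0],0],[[0,0,0],0]]'; python3 -m creep '[[[0,0,1.5],0],[[0,0,2],0],[[0,0,2],0],[[0,0,2],0],[[0,0,1],0],[[0,0,0.5],0],[[0,0,0],0],[[0,0,0],0]]'
```

```text
time: 52.02
ee_pos: [0.5766, -0.0215, 0.1182]
orientation: [0.0, 0.707, 0.707, 0.0]
contact_force: [-2.0, 0.0, 5.5]
width: 0.0525
finger_force: 30.0
time: 53.28
ee_pos: [0.5768, -0.0216, 0.209]
orientation: [0.001, 0.707, 0.707, 0.001]
contact_force: [0.1, -0.1, -0.7]
width: 0.0703
finger_force: 0.0
time: 54.52
ee_pos: [0.6079, -0.3709, 0.2059]
orientation: [-0.001, 0.708, 0.706, -0.001]
contact_force: [-0.8, 0.1, -0.3]
width: 0.0701
finger_force: 0.0
time: 55.52
ee_pos: [0.6093, -0.3684, 0.1188]
orientation: [0.001, 0.707, 0.707, 0.0]
contact_force: [-0.3, -0.2, -0.4]
width: 0.07
finger_force: 0.0
```

```bash
python3 -m creep '[[[0,0,0],0],[[0,0,0],0],[[0,0,0],0],[[0,0,0],0],[[0,0,0],0],[[0,0,0],0]]' 0; python3 -m creep '[[[0,0,-0.5],0],[[0,0,-1],0],[[0,0,-2],0],[[0,0,-1.5],0],[[0,0,-1],0],[[0,0,0],0]]';python3 -m creep '[[[1.5,0,0],0],[[2.5,0,0],0],[[3,0,0],0],[[4,0.3,0],0],[[4,0,0],0],[[4,0,0],0],[[4,0,0],0],[[3,0,0],0],[[1.2,0,0],0],[[0,0,0],0]]';  python3 -m creep '[[[0,0,1],0],[[0,0,1.5],0],[[0,0,1.5],0],[[0,0,1],0],[[0,0,0.5],0],[[0,0,0.2],0],[[0,0,0.2],0],[[0,0,0.1],0],[[0,0,0],0],[[0,0,0],0]]'
```

```text
time: 56.28
ee_pos: [0.6091, -0.3684, 0.1183]
orientation: [0.0, 0.707, 0.707, 0.0]
contact_force: [1.0, -0.3, 2.2]
width: 0.0524
finger_force: 30.0
time: 57.02
ee_pos: [0.6092, -0.3685, 0.1788]
orientation: [0.001, 0.707, 0.707, 0.0]
contact_force: [-0.3, -0.7, -4.3]
width: 0.0523
finger_force: 30.0
time: 58.28
ee_pos: [0.6116, -0.0952, 0.178]
orientation: [0.0, 0.706, 0.708, -0.0]
contact_force: [-0.8, -1.0, -3.8]
width: 0.0525
finger_force: 30.0
time: 59.52
ee_pos: [0.6121, -0.0963, 0.1183]
orientation: [0.0, 0.707, 0.707, 0.0]
contact_force: [-0.1, -0.0, -2.2]
width: 0.0526
finger_force: 30.0
```

Next I'll seat it another 0.5–1 mm, release, rise and back away toward −y, then compare with the first pictures.

```bash
python3 -m creep '[[[0,0,0.1],0],[[0,0,0],0],[[0,0,0],0]]'; python3 -m creep '[[[0,0,0],0],[[0,0,0],0],[[0,0,0],0],[[0,0,-0.6],0],[[0,0,-1.5],0],[[0,0,-2],0],[[0,0,-2],0],[[0,0,-2],0],[[0,0,-1],0],[[0,0,0],0]]' 7;  python3 -m creep '[[[-4,-1,0],0],[[-4,-1,0],0],[[-5,-1,0],0],[[-5,-1,0],0],[[-5,-1,0],0],[[-5,-1,0],0],[[-5,-1,0],0],[[-4,0,0],0],[[-2,0,0],0],[[0,0,0],0]]'; python3 - <<'E'
from h import *
t0=cv2.imread("pics/top0.png");t=camera("top");s=camera("scene")
a,b=[np.clip(i[125:315,100:390]*1.5,0,255).astype('uint8') for i in(t0,t)]
cv2.imwrite("pics/cmp.png",np.vstack([cv2.resize(x,None,fx=1.5,fy=1.5,interpolation=cv2.INTER_CUBIC) for x in(a,b)]))
cv2.imwrite("pics/s5.png",np.clip(s*1.3,0,255).astype('uint8'))
def cen(i):
    h=cv2.cvtColor(i,cv2.COLOR_BGR2HSV);o=[]
    for lo,hi in((22,32),(105,125),(50,75)):
        m=cv2.inRange(h,(lo,170,60),(hi,255,255));m[:180]=0;m[240:]=0;m[:,:250]=0;m[:,345:]=0
        M=cv2.moments(m,True);o.append((M["m00"],round(M["m10"]/M["m00"],2),round(M["m01"]/M["m00"],2)))
    return o
print(cen(t0));print(cen(t))
E
```

```text
time: 59.9
ee_pos: [0.6123, -0.0962, 0.1182]
orientation: [0.001, 0.707, 0.707, 0.001]
contact_force: [-1.1, 0.7, 6.0]
width: 0.0526
finger_force: 30.0
time: 61.15
ee_pos: [0.6123, -0.0963, 0.2091]
orientation: [0.001, 0.707, 0.707, 0.001]
contact_force: [0.4, 0.2, -0.8]
width: 0.0701
finger_force: 0.0
time: 62.4
ee_pos: [0.5411, -0.4872, 0.2061]
orientation: [-0.001, 0.708, 0.706, -0.0]
contact_force: [0.8, 0.0, -0.9]
width: 0.0699
finger_force: 0.0
[(362.0, 267.18, 198.04), (351.0, 295.12, 219.16), (207.0, 325.85, 204.13)]
[(360.0, 264.48, 198.12), (351.0, 295.23, 218.94), (197.0, 325.77, 204.62)]
```

View pics/cmp.png

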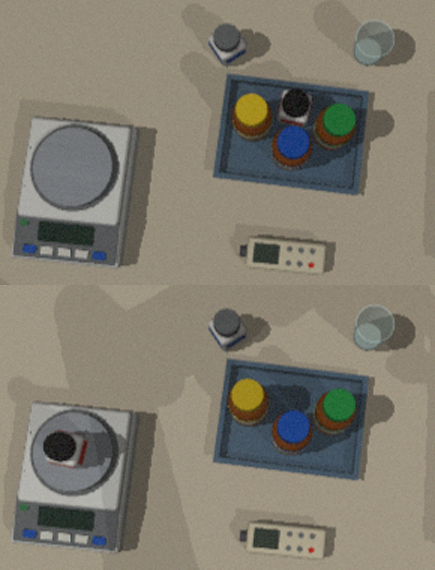

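View pics/s5.png

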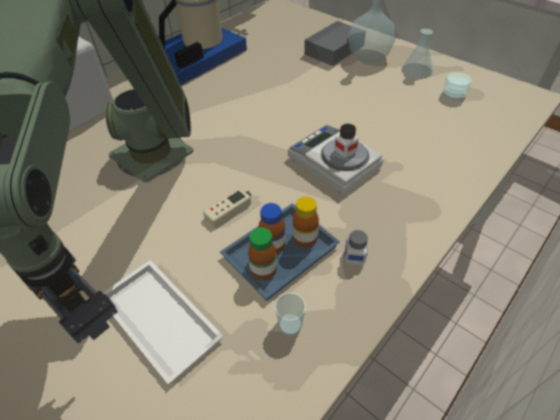

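Everything is upright and the bystanders are unmoved. Blue and green are back within about 1 mm, but the yellow cap is about 2.7 px to the left, so roughly 6 mm toward +y. I'll check whether it is tilted or shifted.

```bash
python3 - <<'E'
from h import *
t0=cv2.imread("pics/top0.png");s0=cv2.imread("pics/scene0.png");t=camera("top");s=camera("scene");cv2.imwrite("pics/t6.png",t);cv2.imwrite("pics/s6.png",s)
def cc(i,lo,hi,box,smin=150,largest=True):
    h=cv2.cvtColor(i,cv2.COLOR_BGR2HSV);m=cv2.inRange(h,(lo,smin,40),(hi,255,255));x,y,X,Y=box
    k=np.zeros_like(m);k[y:Y,x:X]=m[y:Y,x:X]
    n,l,st,c=cv2.connectedComponentsWithStats(k);j=1+np.argmax(st[1:,4]);return st[j].tolist(),np.round(c[j],2).tolist()
for nm,lo,hi,bt,bs in(("cap",22,34,(250,180,290,240),(285,190,330,260)),("amber",3,17,(250,180,282,240),(288,205,330,260))):
    for a,b in((t0,s0),(t,s)):
        print(nm,cc(a,lo,hi,bt),cc(b,lo,hi,bs))
for p in(.0,.0065):
    print(p,px("top",[.6285,.047+p,.147]),px("top",[.6285,.047+p,.05]),px("scene",[.6285,.047+p,.147]),px("scene",[.6285,.047+p,.09]))
E
```

```text
cap ([257, 188, 22, 22, 369], [267.2, 197.95]) ([294, 198, 21, 21, 360], [304.06, 208.01])
cap ([254, 188, 22, 22, 369], [264.61, 198.17]) ([296, 197, 20, 21, 341], [305.64, 206.55])
amber ([255, 197, 26, 19, 158], [267.39, 208.3]) ([292, 214, 24, 20, 326], [303.49, 224.58])
amber ([252, 197, 27, 19, 167], [265.51, 208.11]) ([294, 213, 24, 19, 326], [304.93, 222.91])
0.0 [267.74798549 197.10810243] [268.29905404 203.63104077] [304.04291752 204.74998903] [303.54914364 219.46277577]
0.0065 [265.1046513  197.10641268] [265.861543   203.63011596] [305.66995085 203.30894216] [305.11379695 218.03521603]
```

The cap and body moved alike, so it is upright but shifted about 6 mm in y. I'll regrasp it there, lift it slightly and move it back 6.3 mm.

```bash
python3 -m creep '[[[2.95,0.65,0],0],[[5,1,0],0],[[5,1,0],0],[[5,1,0],0],[[5,1,0],0],[[5,1,0],0],[[5,1,0],0],[[5,1,0],0],[[5,1,0],0],[[5,0,0],0]]'; python3 -m creep '[[[4,0,0],0],[[2,0,0],0],[[0,0,0],0],[[0,0,0],0]]'; python3 -m creep '[[[0,0,1.5],0],[[0,0,2],0],[[0,0,2],0],[[0,0,2],0],[[0,0,1],0],[[0,0,0.5],0],[[0,0,0],0],[[0,0,0],0]]'; python3 -m creep '[[[0,0,0],0],[[0,0,0],0],[[0,0,0],0],[[0,0,0],0],[[0,0,0],0],[[0,0,0],0]]' 0; python3 -m creep '[[[0,0,-0.3],0],[[0,0,-0.5],0],[[0,0,-0.2],0],[[0,0,0],0],[[-0.2,0,0],0],[[-0.3,0,0],0],[[-0.1,0,0],0],[[-0.03,0,0],0],[[0,0,0],0],[[0,0,0],0]]'
```

```text
time: 63.85
ee_pos: [0.6283, -0.004, 0.2082]
orientation: [0.0, 0.707, 0.708, 0.0]
contact_force: [1.6, -0.0, 0.3]
width: 0.0705
finger_force: 0.0
time: 64.35
ee_pos: [0.6284, 0.052, 0.208]
orientation: [0.0, 0.707, 0.707, -0.0]
contact_force: [0.1, -0.2, 0.5]
width: 0.0699
finger_force: 0.0
time: 65.35
ee_pos: [0.6289, 0.0532, 0.1187]
orientation: [0.0, 0.707, 0.707, 0.001]
contact_force: [-0.7, -1.2, -0.9]
width: 0.0698
finger_force: 0.0
time: 66.1
ee_pos: [0.6287, 0.0533, 0.1183]
orientation: [0.0, 0.707, 0.707, 0.0]
contact_force: [1.2, 0.3, 2.2]
width: 0.0527
finger_force: 30.0
time: 67.35
ee_pos: [0.6284, 0.047, 0.1279]
orientation: [-0.0, 0.707, 0.707, 0.0]
contact_force: [0.2, -0.0, -4.3]
width: 0.0527
finger_force: 30.0
```

```bash
python3 -m creep '[[[0,0,0.3],0],[[0,0,0.3],0],[[0,0,0.2],0],[[0,0,0.15],0],[[0,0,0.1],0],[[0,0,0],0],[[0,0,0],0]]'
```

```text
time: 68.22
ee_pos: [0.6284, 0.0469, 0.1183]
orientation: [0.0, 0.707, 0.707, 0.0]
contact_force: [-3.1, -0.3, 4.6]
width: 0.0526
finger_force: 30.0
```

```bash
python3 -m creep '[[[0,0,0],0],[[0,0,0],0],[[0,0,0],0],[[0,0,-0.6],0],[[0,0,-1.5],0],[[0,0,-2],0],[[0,0,-2],0],[[0,0,-2],0],[[0,0,-1],0],[[0,0,0],0]]' 7;  python3 -m creep '[[[-3,-1,0],0],[[-5,-1,0],0],[[-5,-1,0],0],[[-5,-1,0],0],[[-5,-1,0],0],[[-5,-1,0],0],[[-5,-1,0],0],[[-5,0,0],0],[[-5,0,0],0],[[-5,0,0],0]]'; python3 -m creep '[[[-3,0,0],0],[[0,0,0],0],[[0,0,0],0]]'; python3 - <<'E'
from h import *
t=camera("top");s=camera("scene");t0=cv2.imread("pics/top0.png");s0=cv2.imread("pics/scene0.png")
cv2.imwrite("pics/s7.png",np.clip(s*1.3,0,255).astype('uint8'))
def cc(i,lo,hi,box):
    h=cv2.cvtColor(i,cv2.COLOR_BGR2HSV);m=cv2.inRange(h,(lo,150,40),(hi,255,255));x,y,X,Y=box
    k=np.zeros_like(m);k[y:Y,x:X]=m[y:Y,x:X];n,l,st,c=cv2.connectedComponentsWithStats(k);return np.round(c[1+np.argmax(st[1:,4])],2)
for lo,hi in((22,34),(110,125),(50,75)):
    bt,bs=(250,180,345,240),(240,190,330,260);print(cc(t0,lo,hi,bt),cc(t,lo,hi,bt),cc(s0,lo,hi,bs),cc(s,lo,hi,bs))
# jar on pan: cap centre (dark) in top
h=cv2.cvtColor(t,cv2.COLOR_BGR2GRAY)[205:240,125:165];m=(h<38).astype('uint8');n,l,st,c=cv2.connectedComponentsWithStats(m);j=1+np.argmax(st[1:,4]);print(st[j],at("top",*(c[j]+[125,205]),.166))
E
```

```text
time: 69.47
ee_pos: [0.6289, 0.0469, 0.2096]
orientation: [0.001, 0.707, 0.707, 0.001]
contact_force: [0.4, 0.1, 0.5]
width: 0.0699
finger_force: 0.0
time: 70.72
ee_pos: [0.5579, -0.4344, 0.2073]
orientation: [-0.001, 0.707, 0.707, 0.0]
contact_force: [0.3, 0.1, 0.3]
width: 0.0702
finger_force: 0.0
time: 71.1
ee_pos: [0.5582, -0.462, 0.2075]
orientation: [-0.001, 0.707, 0.707, 0.0]
contact_force: [0.0, 0.1, -0.7]
width: 0.0703
finger_force: 0.0
[267.2  197.95] [267.16 198.33] [304.06 208.01] [303.81 207.94]
[295.11 219.42] [295.29 218.93] [270.14 211.64] [270.46 212.  ]
[325.79 204.28] [325.64 204.59] [260.03 237.  ] [260.12 236.82]
[  4  18  22  17 306] [0.54142127 0.35190436 0.166     ]
```

View pics/s7.png

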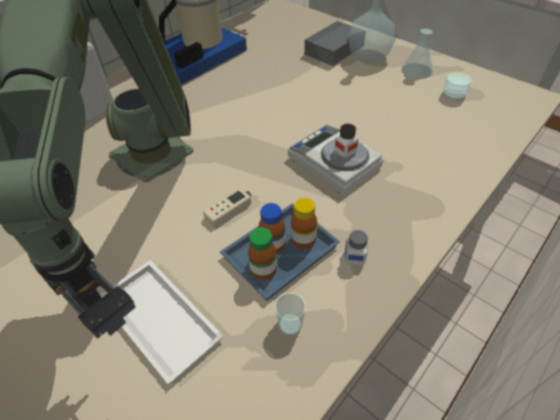

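All the bottles are upright within about 1 mm of where they stood. The jar is within about 4 mm of the pan's centre, and nothing is touching the robot.

```bash
python3 -c "from station import hand_in; print(hand_in())"
```

```text
the job is handed in; nothing more can be done
None
```

The job is handed in at about 71 s, with no verdict returned: the jar stands on the balance pan about 4 mm from centre, and all three bottles are upright in the blue-grey tray within about 1 mm of where they stood, the yellow one after being re-lifted once the other two were back, to correct a 6 mm offset.

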